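Close the tube clamp on the press bench

TASK

On the printing bench stand two hinged tube clamps; one has a steel tube lying in it, the other is empty. Swing the hinged half of the clamp with the tube over until it is fully down over the tube, then swing that clamp's bolt up into the slot in the half's end until it stands upright with its nut above the slot. Keep the tube lying in its clamp, and leave the empty clamp and the other things on the bench alone.

Things in the scene. Friction and masses are not known exactly. Their poses are not given: they have to be found in the camera images.
- clamp: the tube clamp that holds the tube: cast aluminium, 60 mm wide along the tube, on a dark foot 130 x 110 mm fixed to the table. Origin under the foot's middle, on the table; z up, y along the tube, x across it, from the hinge side (-x) to the swing-bolt side (+x). In this frame (mm) the tube's axis is at x 0, z 85; the closed half's crown is at z 118
- cap (a joint): hinge of that clamp's hinged half, rad: 0 = fully closed over the tube (a stop), grows as it opens, 1.57 = lug straight up, up to 2.15 leaning back over the -x side. Stiff: it stays where it is left; 2 to 4 N at the lug moves it
- cap_hinge (a point): point on the hinge axis (along the clamp's y) of the hinged half, in the clamp's frame at x -45, z 85 mm. When closed, the half's forked lug is level: in the clamp's frame x 29 to 73, underside z 87, top z 99 mm, 60 mm wide, with a slot 18 mm wide from x 43 to its open +x end
- cap_end (a point): middle of the free end of the hinged half's forked lug, between the tines, 118 mm from the hinge axis; the lug is 12 mm thick and this point lies at mid thickness, 8 mm to the outer side of the hinge axis's plane
- bolt (a joint): hinge of that clamp's swing bolt, rad: 0 = upright in the slot (a stop), grows as it leans out to the +x side, up to 1.25. Stiff: it stays where it is left; about 1 N at the tip moves it. Upright it bars the half from closing, since the nut is wider than the slot
- bolt_hinge (a point): point on the hinge axis (along the clamp's y) of the swing bolt, in the clamp's frame at x 52, z 50 mm
- bolt_tip (a point): free end of that clamp's swing bolt, 95 mm from its hinge axis; shank 10 mm thick, with a round nut 26 mm across between 60 and 74 mm from the hinge axis
- tube: the loose steel tube lying in the clamp, 48 mm diameter, 200 mm long with black end plugs; origin at its middle, y along it
- spare_clamp: the empty clamp, same shape, sizes and frame as the other, without a tube; leave alone
- spare_cap_end (a point): free end of the empty clamp's hinged half, as cap_end
- spare_bolt_tip (a point): free end of the empty clamp's swing bolt, as bolt_tip
- squeegee: printing squeegee, 200 mm wooden bar with a black rubber blade, lying flat; leave alone
- spanner: steel spanner, 170 mm, lying flat on the table between the clamps; leave alone
- ink_knife: ink spatula, 200 mm, lying flat on the table; leave alone
- tape: roll of tape, 90 mm across, 24 mm high, lying flat; leave alone
- ink_jar: white jar with black lid, 80 mm across, 100 mm high; leave alone
- ink_tin: bare metal tin, 90 mm across, 110 mm high; leave alone
Things that resemble listed ones, but are neither listed nor needed, are in the scene too. Leave any blue or pink look-alike of the tube alone. What is shaped like the clamp but orange is not meant.

How it is judged (in metres and radians):
On the way, in this order (a step that is already met when the one before it is completed fails the run):
1. the hinged half is fully down over the tube while the bolt still leans out (value of joint cap below 0.08 rad and value of joint bolt above 0.35 rad), for 0.2 s.
2. the bolt stands upright in the slot of the closed half (value of joint cap below 0.08 rad and value of joint bolt below 0.2 rad), for 0.2 s.
At the end, for the whole second after the job is handed in: The hinged half of the clamp with the tube is closed (within 0.08 rad), its bolt upright in the slot (within 0.2 rad), both at rest; the tube lies in that clamp, its middle within 35 mm of the clamp's middle along the tube, aligned within 0.1 rad (all of step 2 and velocity of joint cap between -0.05 and 0.05 rad/s and velocity of joint bolt between -0.05 and 0.05 rad/s and z of tube in the frame of clamp between 0.078 and 0.095 m and y of tube in the frame of clamp between -0.035 and 0.035 m and angle between the y axis of tube and the y axis of clamp, either way round below 0.1 rad); the robot touches nothing.
It fails at once if the empty clamp's half or bolt is moved by more than 20 mm (distance of any of spare_cap_end, spare_bolt_tip from where it was at the start of the episode above 0.02 m).
It fails at once if the tube is lifted or knocked out of its bed (distance of tube from where it was at the start of the episode above 0.04 m).
It fails at once if a bystander is moved by more than 30 mm (distance of any of squeegee, spanner, ink_knife, tape, ink_jar, ink_tin from where it was at the start of the episode above 0.03 m).
It also fails if it takes over 56 s, if anything falls off the work surface, if the arm or the gripper's body presses on something with over 40 N, if the wrist force passes 120 N, or if a joint passes its speed limit or range.

ROBOT

A 6-joint arm with a two-finger parallel gripper is mounted at the origin on the work surface. World frame = base frame: x ahead of the robot, y to its left, z up, the work surface at z = 0. Lengths are in mm, angles in rad, forces in N, time in s.
With the tool pointing down it reaches from about 350 to 975 mm from the base axis. Payload 7.1 kg.
Tool frame: the origin (TCP) lies between the finger pads; the fingertips stand 19 mm ahead of it and the grasp point (between the pads) is the TCP; z points along the fingers, y is the line along which they close (so a half turn about z gives the same grasp; the last joint's range is limited). The gripper opens to 88 mm and grips with 3 to 60 N. Pads are 20 mm wide; open, the fingers measure 115 mm over their backs; the gripper's body (75 mm by 178 mm) begins 61 mm behind the grasp point.
Start: joints at [-1.244, 0.423, 1.63, -0, 1.089, -0.019], TCP at [211.86, -587.98, 241.675] pointing down, gripper open.
Joint ranges: [-3, 3], [-0.9, 2.11], [0.09, 2.58], [-1.31, 4.45], [0.11, 2.69], [-2.54, 2.54]. Speed limits (rad/s): [2.39, 2.39, 3.01, 3.14, 3.14, 3.14].

INTERFACE

Orientations are given as a rotation vector (axis times angle).
In Python, from workcell import ctrl gives the robot as it stands.
- The arm moves only by the tool arm_command, never from a script. Its argument "series" is a list of rows, each an object with "linear": the shift along the tool's x, y, z in m, a list of three; "turn": the turn about the tool's z in rad. A call has 1 to 10 rows; each row shifts and turns the commanded pose from where the row before left it, along the tool's axes as they then stand; what a row does not reach is not made up. A row lasts 1/10 s, in which the tool goes at most 50 mm and 8.59 degrees, less where a joint would pass 70% of its speed; a pose out of reach is approached as far as the arm can. A call with a gripper value outside its range is refused whole. "jaw" is the opening, from -1 (shut) to 1 (fully open), set as the call begins (left out, the last holds). The fingers move at their own pace and stop on an object; the grip force is fixed at half the most. Time passes only in rows, so rows that do not move let the fingers close. It gives the time, the measured TCP pose, the force, the opening and the grip force at its end, in the units of the state.
- ctrl.get_obs(): the state, without advancing time (a new reading comes with each control period).
- ctrl.get_image(name): name is "side" or "top"; returns a dict with "frame" (400x640x3 uint8, blue, green, red), "fx", "fy", "cx", "cy" (pixels), "k1" (the pictures are not rectified: a ray, as slopes to the right and down, at radius r is drawn at 1 + k1 r^2 times it, then the intrinsics apply), "rvec" (rotation vector, rad) and "tvec" (3), from world to camera coordinates, as OpenCV has them. Camera axes: x right, y down, z forward; pixel columns grow to the right and rows downward; lengths in mm; the calibration is good to about 2 mm. A picture is of the moment at which its call begins. There is no depth.
- ctrl.close_job(): hands the job in; it is judged then, once.
The state is a dict: "t": time; "qpos": joint angles; "qvel": joint speeds; "joint_torque": joint torques, N m; "ee_pos": TCP position; "orientation": TCP orientation; "ft_force": force on the tool from outside, world axes, zero at the start; "moment": the same for the moment, N m; "width": finger opening in mm; "grasp_force": force on a finger pad.
Only numpy, scipy, OpenCV 4.12 (cv2) and the standard library are available. Lean on these libraries where they do the work, as an engineer would, in place of code of your own. Each camera call takes 0.05 s, during which the arm holds its last target. There are 200 camera calls.

## Working session

There is one attempt and no reset: what is moved stays moved. The work goes in short steps, Python scripts to look and compute and a tool call to move; the robot and the scene stay as the last step left them, time stands still between calls to the robot, and variables do not carry over. Pictures are saved under pics/ and viewed, at most 10 in all, crops included, and the job is handed in when it is done.

Besides the shell and the picture viewer there is one more tool, called after "Request:" by a JSON object that holds its "method" and its "body", one argument or row to a line. arm_command: Moves the arm, as the interface text tells. Its arguments: {"type":"object","properties":{"series":{"type":"array"},"jaw":{"type":"number"}},"required":["series"]}

```bash
mkdir -p pics; cat > h.py <<'E'
import numpy as np, cv2, pickle
from workcell import ctrl
def snap(n,tag):
    d=ctrl.get_image(n); cv2.imwrite(f'pics/{tag}.png',d['frame']); pickle.dump(d,open(f'pics/{tag}.pkl','wb')); return d
def load(tag): return pickle.load(open(f'pics/{tag}.pkl','rb'))
def ray(d,u,v):
    x=(u-d['cx'])/d['fx'];y=(v-d['cy'])/d['fy'];rd=np.hypot(x,y);r=rd
    for _ in range(20): r=rd/(1+d['k1']*r*r)
    s=r/rd if rd>0 else 1
    R=cv2.Rodrigues(np.array(d['rvec'],float))[0];t=np.array(d['tvec'],float).ravel()
    return -R.T@t, R.T@np.array([x*s,y*s,1])
def atz(d,u,v,z):
    o,w=ray(d,u,v); return o+w*(z-o[2])/w[2]
def proj(d,P):
    R=cv2.Rodrigues(np.array(d['rvec'],float))[0];t=np.array(d['tvec'],float).ravel()
    c=(R@np.atleast_2d(P).T).T+t; s=c[:,:2]/c[:,2:]; r2=(s**2).sum(1,keepdims=True)
    s=s*(1+d['k1']*r2); return s*[d['fx'],d['fy']]+[d['cx'],d['cy']]
def tri(*a):
    A=np.zeros((3,3));b=np.zeros(3)
    for d,u,v in a:
        o,w=ray(d,u,v);w=w/np.linalg.norm(w);M=np.eye(3)-np.outer(w,w);A+=M;b+=M@o
    return np.linalg.solve(A,b)
E
python3 - <<'E'
from h import *
for n in('top','side'):
    d=snap(n,n+'0'); print(n,ray(d,320,200),d['fx'],d['k1'])
print(ctrl.get_obs())
E
```

```text
top (array([ 408.94912221, -157.94284359, 1248.31093758]), array([ 0.12410759,  0.00603284, -0.99233767])) 378.6229046870429 0.022818166330709377
side (array([-16.51115682, 937.05327952, 876.64074428]), array([ 0.40254145, -0.75048085, -0.52423641])) 454.2402782186607 0.015073117896712108
{'t': 0.1, 'qpos': array([-1.24398541e+00,  4.23754912e-01,  1.63058602e+00,  1.46861891e-05,
        1.08859164e+00, -1.90019230e-02]), 'qvel': array([ 0.00118574, -0.00085558, -0.00164625, -0.00083726, -0.0005965 ,
        0.00144595]), 'joint_torque': array([ 1.62528486e-03, -5.45612025e+01, -2.74322999e+01,  6.45681471e-02,
        1.88533921e-02, -8.24635634e-06]), 'ee_pos': array([ 211.72956668, -587.5539252 ,  240.9961757 ]), 'orientation': array([-3.09344355e+00, -5.40260244e-01,  3.02332866e-04]), 'ft_force': array([ 0.00558273, -0.11041663,  0.80422183]), 'moment': array([-0.03350264, -0.03300952,  0.0253368 ]), 'grasp_force': 0.0, 'width': 87.63485090545734}
```

View pics/top0.png

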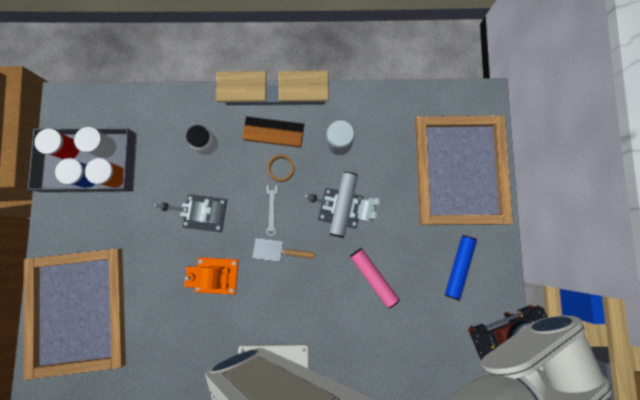

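View pics/side0.png

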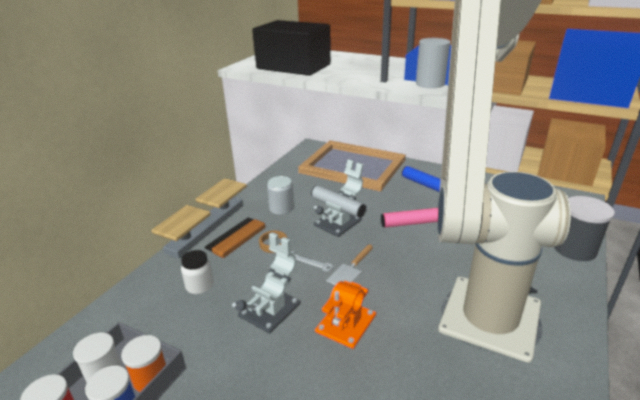

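The top view shows the tube clamp at about (343,207), with its bolt tip near (311,198) and its open half near (370,208). In the side view it is at about (338,205). I'll enlarge both views.

```bash
python3 - <<'E'
from h import *
a=load('top0')['frame'][165:245,300:390];b=load('side0')['frame'][150:240,300:380]
f=lambda i:cv2.resize(i,None,fx=6.25 if i is b else 6,fy=6.25 if i is b else 6,interpolation=cv2.INTER_CUBIC)
A=cv2.resize(a,(396,352),interpolation=cv2.INTER_CUBIC)
A=cv2.resize(a,None,fx=5,fy=5,interpolation=cv2.INTER_CUBIC)
B=cv2.resize(b,None,fx=4.3,fy=4.3,interpolation=cv2.INTER_CUBIC)
h=max(A.shape[0],B.shape[0]);C=np.zeros((h,A.shape[1]+B.shape[1],3),np.uint8)
C[:A.shape[0],:A.shape[1]]=A;C[:B.shape[0],A.shape[1]:]=B;print(C.shape);cv2.imwrite('pics/c0.png',C)
E
```

```text
(400, 794, 3)
```

View pics/c0.png

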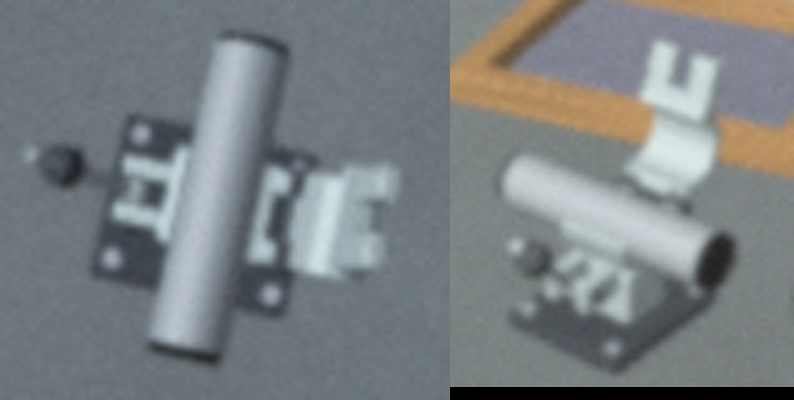

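```bash
cat > fit.py <<'E'
from h import *
from scipy.optimize import least_squares
T=load('top0');S=load('side0')
t=lambda u,v:(u/5+300,v/5+165); s=lambda u,v:((u-450)/4.3+300,v/4.3+150)
def cappt(r,n,a,y): # r along lug from hinge, n to outer side
    # closed a=0: direction +x, outer +z ; opening rotates lug up (about -y)
    return np.array([-45+r*np.cos(a)-n*np.sin(a),y,85+r*np.sin(a)+n*np.cos(a)])
def boltpt(r,b): return np.array([52+r*np.sin(b),0,50+r*np.cos(b)])
def W(p,q):
    c,s_=np.cos(p[2]),np.sin(p[2]); return np.array([p[0]+c*q[0]-s_*q[1],p[1]+s_*q[0]+c*q[1],q[2]])
def model(p):
    a,b,ty=p[3],p[4],p[5]
    return [(T,t(254,40),(0,ty+100,95)),(T,t(185,353),(0,ty-100,95)),
     (T,t(35,156),boltpt(93,b)),(S,s(517,245),boltpt(93,b)),
     (T,t(64,166),boltpt(67,b)),(S,s(537,260),boltpt(67,b)),
     (T,t(396,222),cappt(118,8,a,0)),(S,s(690,54),cappt(118,8,a,0)),
     (S,s(520,175),(0,ty+100,85)),(S,s(718,262),(0,ty-100,85))]
def res(p,sg=1):
    r=[]
    for d,px,q in model(p): r.append(proj(d,W(p,q))[0]-px)
    return np.array(r)
if __name__=='__main__':
    c0=atz(T,*t(205,215),0)
    print('guess',c0)
    for y in (np.pi/2,-np.pi/2,0,np.pi):
        o=least_squares(lambda p:res(p).ravel(),[c0[0],c0[1],y,1.9,1.0,0],loss='soft_l1')
        print(o.cost,o.x.round(3))
        if o.cost<200: print(res(o.x).round(1).tolist())
E
python3 fit.py
```

```text
guess [ 537.67191061 -219.65598865    0.        ]
270.9435792212783 [ 535.435 -224.346    1.352    1.938    0.778 -185.227]
123.61081369592962 [ 5.43641e+02 -2.21020e+02 -1.85200e+00  2.91000e-01 -1.43800e+00
 -3.84500e+00]
[[0.2, 0.2], [-3.1, 0.1], [23.0, 4.5], [12.5, 3.3], [25.1, 4.8], [13.1, -2.4], [-14.4, -1.9], [-6.7, 18.8], [-0.9, -0.7], [-1.8, -0.1]]
123.61127862284474 [ 543.639 -221.025   -1.852   -5.992   -1.438   -3.844]
[[0.2, 0.2], [-3.1, 0.1], [23.1, 4.5], [12.5, 3.3], [25.1, 4.8], [13.1, -2.4], [-14.4, -1.9], [-6.7, 18.8], [-0.9, -0.7], [-1.8, -0.1]]
189.02877863323565 [ 544.887 -151.487   23.126 -100.14    17.765    2.038]
[[-17.0, -0.1], [-30.1, -3.7], [4.3, 2.5], [3.3, 4.0], [5.3, 4.0], [4.5, 1.1], [-40.2, 0.1], [-14.8, 27.0], [-8.7, 6.5], [-16.0, 12.2]]
```

```bash
sed -i 's/ty+100/TY/g;s/ty-100/ty+100/g;s/TY/ty-100/g' fit.py; sed -i 's/(np.pi\/2,-np.pi\/2,0,np.pi)/(np.pi\/2,)/' fit.py; python3 fit.py
```

```text
guess [ 537.67191061 -219.65598865    0.        ]
4.408353028089357 [ 534.91  -223.66     1.338    1.94     0.771   -3.776]
[[0.2, 0.2], [0.0, 0.9], [-0.7, 0.2], [-0.1, -0.4], [-0.4, 0.3], [-0.8, -1.3], [-0.3, -0.0], [0.8, -1.9], [-0.9, -0.7], [0.1, -1.3]]
```

The fit agrees to about 1 px: clamp at (535, −224), yaw 1.338, cap 1.94, bolt 0.77. First I'll turn the tool so its x lies along the clamp's x, with the jaw at about 24 mm so each finger meets a tine.

Request:
{"method": "arm_command", "body": {
  "series": [
    {"linear": [0,0,0],"turn": -0.1},
    {"linear": [0,0,0],"turn": -0.1},
    {"linear": [0,0,0],"turn": -0.1},
    {"linear": [0,0,0],"turn": -0.1},
    {"linear": [0,0,0],"turn": -0.1},
    {"linear": [0,0,0],"turn": -0.1},
    {"linear": [0,0,0],"turn": -0.1},
    {"linear": [0,0,0],"turn": -0.1},
    {"linear": [0,0,0],"turn": -0.1},
    {"linear": [0,0,0],"turn": -0.09}
  ],
  "jaw": -0.45
}}

```text
t: 1.1
ee_pos: [211.8, -587.7, 241.2]
orientation: [-2.462, -1.95, -0.0]
ft_force: [-0.1, 0.6, 0.1]
width: 24.4
grasp_force: 0.0
```

```bash
cat > st.py <<'E'
from h import *
o=ctrl.get_obs();R=cv2.Rodrigues(o['orientation'])[0]
y=1.338;c,s=np.cos(y),np.sin(y);d=o['ee_pos']-[534.9,-223.7,0]
print('t',o['t'],'toolx yaw',np.arctan2(R[1,0],R[0,0]).round(3),'clamp xyz',np.round([c*d[0]+s*d[1],-s*d[0]+c*d[1],d[2]],1),'F',o['ft_force'].round(1),'w',o['width'].round(1))
E
python3 st.py
```

```text
Traceback (most recent call last):
  File "st.py", line 4, in <module>
    print('t',o['t'],'toolx yaw',np.arctan2(R[1,0],R[0,0]).round(3),'clamp xyz',np.round([c*d[0]+s*d[1],-s*d[0]+c*d[1],d[2]],1),'F',o['ft_force'].round(1),'w',o['width'].round(1))
                                                                                                                                                               ^^^^^^^^^^^^^^^^
AttributeError: 'float' object has no attribute 'round'
```

Request:
{"method": "arm_command", "body": {
  "series": [
    {"linear": [0.029,0.023,0],"turn": 0},
    {"linear": [0.029,0.023,0],"turn": 0},
    {"linear": [0.029,0.023,0],"turn": 0},
    {"linear": [0.029,0.023,0],"turn": 0},
    {"linear": [0.029,0.023,0],"turn": 0},
    {"linear": [0.029,0.023,0],"turn": 0},
    {"linear": [0.029,0.023,0],"turn": 0},
    {"linear": [0.029,0.023,0],"turn": 0},
    {"linear": [0.029,0.023,0],"turn": 0},
    {"linear": [0.029,0.023,0],"turn": 0}
  ]
}}

```text
t: 2.1
ee_pos: [504.0, -358.3, 241.3]
orientation: [-2.466, -1.945, 0.0]
ft_force: [0.3, -0.7, -1.5]
width: 23.8
grasp_force: 0.0
```

```bash
sed -i "s/o\['width'\].round(1)/round(o['width'],1)/" st.py; python3 st.py
```

```text
t 2.1 toolx yaw 1.336 clamp xyz [-138.1   -0.9  241.3] F [ 0.3 -0.7 -1.5] w 23.8
```

Request:
{"method": "arm_command", "body": {
  "series": [
    {"linear": [0,0,0.028],"turn": 0},
    {"linear": [0,0,0.028],"turn": 0},
    {"linear": [0.01,0,0],"turn": 0},
    {"linear": [0.01,0,0],"turn": 0},
    {"linear": [0.01,0,0],"turn": 0},
    {"linear": [0.01,0,0],"turn": 0},
    {"linear": [0.01,0,0],"turn": 0},
    {"linear": [0.01,0,0],"turn": 0},
    {"linear": [0.01,0,0],"turn": 0}
  ]
}}

```text
t: 3.0
ee_pos: [519.8, -290.8, 186.3]
orientation: [2.466, 1.945, 0.001]
ft_force: [-0.7, -2.2, 2.1]
width: 24.2
grasp_force: 1.1
```

```bash
python3 st.py; python3 - <<'E'
import numpy as np
for a in np.arange(1.5,-.01,-.15):
    print(round(a,2),np.round([-45+100*np.cos(a)-14*np.sin(a)-10,85+100*np.sin(a)+14*np.cos(a)+19],0))
from h import *
d=snap('side','s1');cv2.imwrite('pics/s1c.png',cv2.resize(d['frame'][120:240,270:400],None,fx=4,fy=4,interpolation=cv2.INTER_CUBIC))
E
```

```text
t 3.0 toolx yaw 1.336 clamp xyz [-68.8  -0.8 186.3] F [-0.7 -2.2  2.1] w 24.2
1.5 [-62. 205.]
1.35 [-47. 205.]
1.2 [-32. 202.]
1.05 [-17. 198.]
0.9 [ -4. 191.]
0.75 [  9. 182.]
0.6 [ 20. 172.]
0.45 [ 29. 160.]
0.3 [ 36. 147.]
0.15 [ 42. 133.]
0.0 [ 45. 118.]
```

View pics/s1c.png

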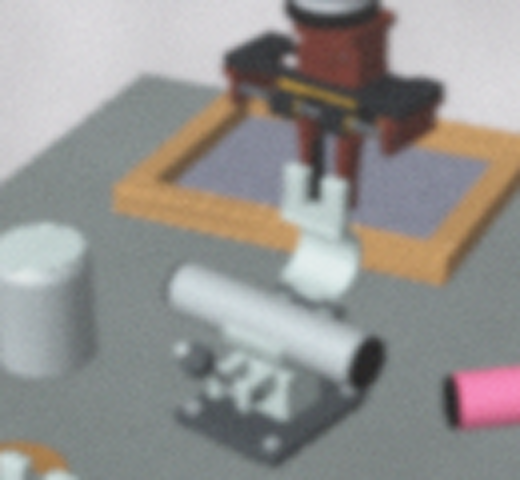

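The lug now stands about upright at (315,200) in the crop, with the fingers behind both tines. I'll follow the arc over and down.

Request:
{"method": "arm_command", "body": {
  "series": [
    {"linear": [0.019,0,-0.014],"turn": 0},
    {"linear": [0.018,0,-0.002],"turn": 0},
    {"linear": [0.015,0,0.004],"turn": 0},
    {"linear": [0.013,0,0.007],"turn": 0},
    {"linear": [0.013,0,0.009],"turn": 0},
    {"linear": [0.011,0,0.01],"turn": 0},
    {"linear": [0.009,0,0.012],"turn": 0},
    {"linear": [0.007,0,0.013],"turn": 0},
    {"linear": [0.006,0,0.014],"turn": 0}
  ]
}}

```text
t: 3.95
ee_pos: [545.1, -182.8, 131.2]
orientation: [-2.466, -1.946, 0.001]
ft_force: [-0.1, -0.5, -0.2]
width: 23.5
grasp_force: 0.4
```

Request:
{"method": "arm_command", "body": {
  "series": [
    {"linear": [0.003,0,0.006],"turn": 0},
    {"linear": [0,0,0.005],"turn": 0},
    {"linear": [0,0,0.004],"turn": 0},
    {"linear": [0,0,0],"turn": 0}
  ]
}}

```text
t: 4.35
ee_pos: [545.7, -180.5, 118.3]
orientation: [-2.466, -1.944, 0.0]
ft_force: [-2.1, 3.6, 6.2]
width: 24.4
grasp_force: 2.8
```

```bash
python3 st.py
```

```text
t 4.35 toolx yaw 1.335 clamp xyz [ 44.5  -0.5 118.3] F [-2.1  3.6  6.2] w 24.4
```

Request:
{"method": "arm_command", "body": {
  "series": [
    {"linear": [0,0,0.002],"turn": 0},
    {"linear": [0,0,0.001],"turn": 0},
    {"linear": [0,0,0],"turn": 0}
  ]
}}

```text
t: 4.65
ee_pos: [545.8, -180.5, 117.8]
orientation: [-2.467, -1.945, -0.001]
ft_force: [-9.8, 6.3, 29.6]
width: 24.3
grasp_force: 14.9
```

```bash
python3 st.py; python3 - <<'E'
from h import *
d=snap('side','s2');cv2.imwrite('pics/s2c.png',cv2.resize(d['frame'][150:240,290:390],None,fx=6,fy=6,interpolation=cv2.INTER_CUBIC))
E
```

```text
t 4.65 toolx yaw 1.335 clamp xyz [ 44.5  -0.7 117.8] F [-9.8  6.3 29.6] w 24.3
```

View pics/s2c.png

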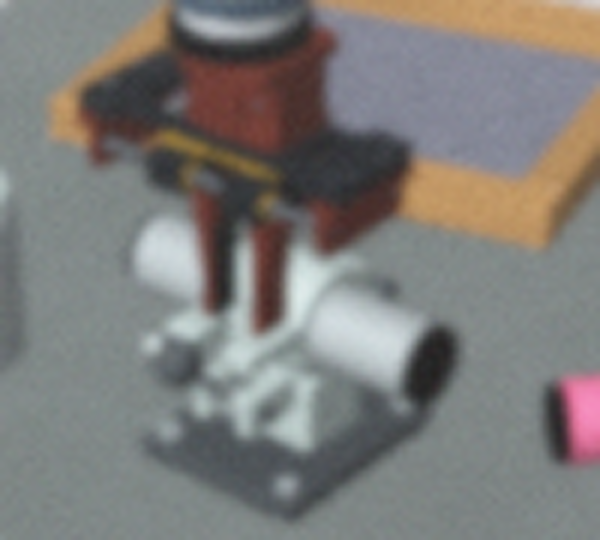

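The half is down on its stop (30 N, tip at z 99) and the bolt still leans out. Next I'll lift, shut the jaw and go round to the outer side of the bolt.

Request:
{"method": "arm_command", "body": {
  "series": [
    {"linear": [0,0,-0.028],"turn": 0},
    {"linear": [0,0,-0.028],"turn": 0},
    {"linear": [0.025,0,0],"turn": 0},
    {"linear": [0.025,0,0],"turn": 0},
    {"linear": [0.025,0,0],"turn": 0},
    {"linear": [0.027,0,0],"turn": 0},
    {"linear": [0,0,0],"turn": 0}
  ],
  "jaw": -1
}}

```text
t: 5.4
ee_pos: [570.3, -79.5, 171.0]
orientation: [2.464, 1.948, 0.001]
ft_force: [0.0, 0.1, 0.3]
width: 0.5
grasp_force: 0.0
```

```bash
python3 st.py; python3 - <<'E'
from h import *
a=snap('side','s3')['frame'][150:240,290:380];b=snap('top','t3')['frame'][170:240,280:380]
A=cv2.resize(a,None,fx=4,fy=4,interpolation=cv2.INTER_CUBIC);B=cv2.resize(b,None,fx=4.2,fy=4.2,interpolation=cv2.INTER_CUBIC)
C=np.zeros((360,780,3),np.uint8);C[:,:360]=A;C[:B.shape[0],360:]=B;cv2.imwrite('pics/c3.png',C)
E
```

```text
t 5.4 toolx yaw 1.338 clamp xyz [148.4  -1.2 171. ] F [0.  0.1 0.3] w 0.5
```

View pics/c3.png

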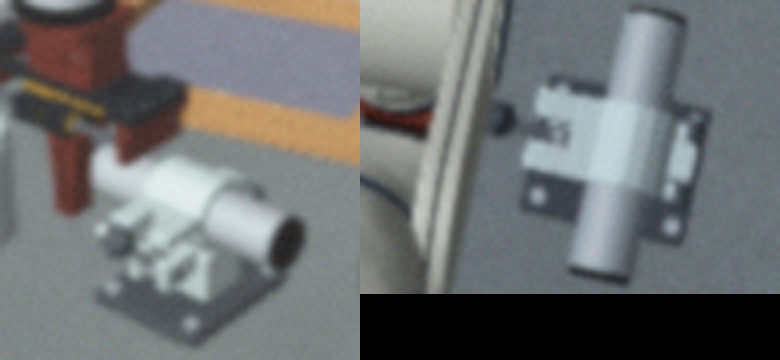

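The half is closed and level. The bolt still leans out, with its nut at (118,240) in the left crop, and the fingers are beyond it. I'll go down and push it in.

Request:
{"method": "arm_command", "body": {
  "series": [
    {"linear": [0,0,0.022],"turn": 0},
    {"linear": [0,0,0.022],"turn": 0},
    {"linear": [-0.008,0,0],"turn": 0},
    {"linear": [-0.008,0,0],"turn": 0},
    {"linear": [-0.008,0,0],"turn": 0},
    {"linear": [-0.008,0,-0.002],"turn": 0},
    {"linear": [-0.008,0,-0.002],"turn": 0},
    {"linear": [-0.008,0,-0.002],"turn": 0},
    {"linear": [-0.008,0,0],"turn": 0}
  ]
}}

```text
t: 6.4
ee_pos: [556.8, -136.9, 133.5]
orientation: [2.466, 1.945, 0.001]
ft_force: [0.2, 0.6, 1.0]
width: 0.3
grasp_force: 0.9
```

```bash
python3 st.py
```

```text
t 6.4 toolx yaw 1.335 clamp xyz [ 89.5  -1.3 133.5] F [0.2 0.6 1. ] w 0.3
```

Contact is light and the bolt is moving. I'll finish towards x ≈ 74.

Request:
{"method": "arm_command", "body": {
  "series": [
    {"linear": [-0.005,0,0],"turn": 0},
    {"linear": [-0.005,0,0],"turn": 0},
    {"linear": [-0.004,0,0],"turn": 0},
    {"linear": [-0.002,0,0],"turn": 0},
    {"linear": [0,0,0],"turn": 0}
  ]
}}

```text
t: 6.9
ee_pos: [553.4, -148.9, 132.6]
orientation: [-2.465, -1.942, -0.005]
ft_force: [3.9, 16.1, 1.3]
width: 0.5
grasp_force: 8.1
```

```bash
python3 st.py
```

```text
t 6.9 toolx yaw 1.335 clamp xyz [ 77.1  -0.7 132.6] F [ 3.9 16.1  1.3] w 0.5
```

Request:
{"method": "arm_command", "body": {
  "series": [
    {"linear": [0.02,0,0],"turn": 0},
    {"linear": [0.03,0,0],"turn": 0},
    {"linear": [0.02,0,-0.03],"turn": 0},
    {"linear": [0.02,0,-0.04],"turn": 0},
    {"linear": [0.02,0,-0.04],"turn": 0},
    {"linear": [0.02,0,-0.03],"turn": 0},
    {"linear": [0,0,0],"turn": 0}
  ]
}}

```text
t: 7.6
ee_pos: [585.8, -23.4, 277.1]
orientation: [2.46, 1.945, 0.009]
ft_force: [0.6, -0.1, 0.8]
width: 0.1
grasp_force: 0.0
```

```bash
python3 st.py; python3 - <<'E'
from h import *
from fit import W,boltpt
A=snap('side','s4');B=snap('top','t4')
p=[534.9,-223.7,1.338]
for n,d in(('side',A),('top',B)):
    for b in(0,.2,.4):print(n,b,proj(d,[W(p,boltpt(95,b)),W(p,boltpt(67,b))]).round(1).tolist())
a=cv2.resize(A['frame'][150:240,290:380],None,fx=4,fy=4,interpolation=cv2.INTER_CUBIC);b=cv2.resize(B['frame'][170:240,280:380],None,fx=4.2,fy=4.2,interpolation=cv2.INTER_CUBIC)
C=np.zeros((360,780,3),np.uint8);C[:,:360]=a;C[:b.shape[0],360:]=b;cv2.imwrite('pics/c4.png',C)
E
```

```text
t 7.6 toolx yaw 1.338 clamp xyz [206.6  -3.3 277.1] F [ 0.6 -0.1  0.8] w 0.1
side 0 [[328.6, 190.5], [328.7, 198.0]]
side 0.2 [[324.8, 193.4], [326.1, 200.1]]
side 0.4 [[321.1, 197.3], [323.5, 202.8]]
top 0 [[327.4, 199.9], [327.3, 201.1]]
top 0.2 [[321.2, 198.6], [323.0, 200.2]]
top 0.4 [[315.2, 197.5], [318.9, 199.4]]
```

View pics/c4.png

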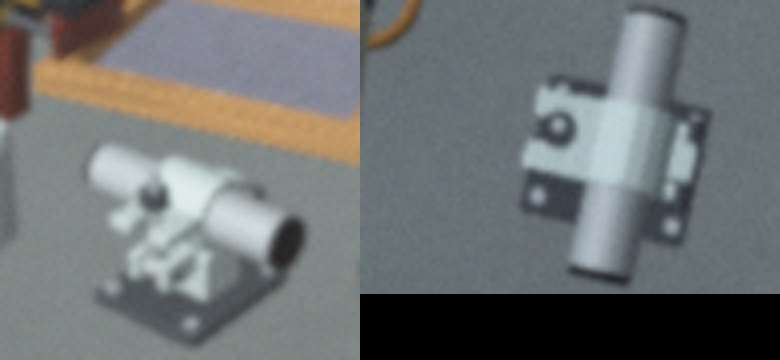

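In the top view the bolt tip is at (327.6, 200), against (327.4, 199.9) predicted for fully upright. The half is closed, the tube is in its bed and the arm is clear, so I'll hand in.

```bash
python3 -c "
from workcell import ctrl
print(ctrl.close_job())"
```

```text
the job is handed in; nothing more can be done
None
```

The job is handed in, with no verdict shown: the half is closed over the tube, the bolt stands upright in its slot, the tube is still in its bed, and the arm touches nothing (about 8 s used).

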